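Open a gearbox inspection port and hold a torch into it

ROBOT

A 6-joint arm with a two-finger parallel gripper is mounted at the origin on a cart in front of the work surface, level with it; the furniture and walls round the work are solid. World frame = base frame: x ahead of the robot, y to its left, z up, the work surface at z = 0. Lengths are in m, angles in rad, forces in N, time in s.
With the tool pointing down it reaches from about 0.3 to 0.875 m from the base axis. Payload 6.4 kg.
Tool frame: the origin (TCP) lies where the fingers leave the gripper's body, on its centre line; the fingertips stand 73 mm ahead of it and the grasp point (between the pads) lies 54 mm ahead of it; z points along the fingers, y is the line along which they close (so a half turn about z gives the same grasp; the last joint's range is limited). The gripper opens to 85 mm and grips with 20 to 120 N. Pads are 22 mm wide; open, the fingers measure 114 mm over their backs; the gripper's body (76 mm by 85 mm) begins 54 mm behind the grasp point. The pads swing forward as they close: fully open they stand 13 mm farther back than shut.
Start: joints at [-1.391, 0.181, 1.607, -0, 1.354, -0.206], TCP at [0.216, -0.533, 0.304] pointing down, gripper open.
Joint ranges: [-2.99, 2.99], [-0.89, 2.07], [0.3, 2.58], [-1.14, 4.28], [0, 2.63], [-3.12, 3.12]. Speed limits (rad/s): [2.57, 2.57, 3.01, 3.14, 3.14, 3.14].

INTERFACE

Orientations are given as a unit quaternion [w, x, y, z].
In Python, from bench import ctrl gives the robot as it stands.
- The arm moves only by the tool carry_out, never from a script. Its argument "steps" is one flat list of numbers, 7 for each row, row after row: the shift along the tool's x, y, z in m, then the turn, a rotation vector about the tool's x, y, z in rad, then the opening, from 0 (shut) to 1 (fully open). In form: [dx, dy, dz, wx, wy, wz, claw, dx, dy, dz, wx, wy, wz, claw, ...]. A call has 1 to 20 rows; each row is the pose to reach, as a shift and turn from the pose commanded when the call began, along the tool's axes at that moment; what a row does not reach only later rows make up. A row lasts 1/10 s, in which the tool goes at most 50 mm and 8.59 degrees, less where a joint would pass 70% of its speed; a pose out of reach is approached as far as the arm can. A call with a gripper value outside its range is refused whole. The fingers move at their own pace and stop on an object; the grip force is fixed at half the most. Time passes only in rows, so rows that repeat a pose let the fingers close. It gives the time, the measured TCP pose, the force, the opening and the grip force at its end, in the units of the state.
- ctrl.get_obs(): the state, without advancing time (a new reading comes with each control period).
- ctrl.camera(name): name is "scene" or "top" or "wrist"; returns the picture (400x640x3 uint8, red, green, blue); there is no depth.
- ctrl.camera_params(name): a dict with "vertical_fov" (degrees; the focal length in pixels is half the picture's height over the tangent of half this angle, whatever the lens; pixels are square), "cx", "cy" (the principal point, pixels), "k1" (the pictures are not rectified: a ray, as slopes to the right and down, at radius r is drawn at 1 + k1 r^2 times it, then the intrinsics apply), "cam_to_world" (4x4, takes a point from camera to world coordinates); the wrist camera has in their place "hand_eye" (4x4, takes a point from camera to tool coordinates, whose origin is the TCP and whose axes are the flange's). Camera axes: x right, y down, z forward; pixel columns grow to the right and rows downward; lengths in m; the calibration is good to about 2 mm. A picture is of the moment at which its call begins: read the wrist's pose just before it. camera_params takes no time and is no camera call.
- ctrl.hand_in(): hands the job in; it is judged then, once.
The state is a dict: "time_s": time; "q": joint angles; "dq": joint speeds; "joint_efforts": joint torques, N m; "eef_pos": TCP position; "eef_rot": TCP orientation; "wrist_force": force on the tool from outside, world axes, zero at the start; "torque": the same for the moment, N m; "opening": opening from 0.0 (shut) to 1.0 (fully open); "grasp_force": force on a finger pad.
Only numpy, scipy, OpenCV 4.12 (cv2) and the standard library are available. Lean on these libraries where they do the work, as an engineer would, in place of code of your own. Each camera call takes 0.05 s, during which the arm holds its last target. There are 200 camera calls.

TASK

Have a look inside this gearbox for me: first swing the cover on its top aside until the inspection port is completely uncovered. Then draw the yellow torch out of its sloping charging dock, turn its lens end down and hold it up in the gripper close above the port, without touching the gearbox with it, so that it shines steeply down (within about 30 degrees of straight down) through the middle of the opening. Finish while still holding it there, and leave the other things on the bench alone.

Things in the scene. Friction and masses are not known exactly. Their poses are not given: they have to be found in the camera images.
- gearbox: Blue worm gearbox, 156 x 100 mm on its feet, 86 mm high, fixed where it stands; origin at the centre of its underside, z up, x and y along its sides. A steel shaft (14 mm thick) sticks out 95 mm from the centre on its -x side. Its flat light-grey top plate is 124 mm (x) by 100 mm (y). A brass breather, 10 mm high, stands on the plate at x = -36, y = 36 mm.
- port (a point): Centre of the round inspection port (44 mm across) in the top plate, level with the plate's upper face, 86 mm above the bench, at gearbox x = 0, y = -14 mm; axes as the gearbox's.
- port_cover (a joint): Angle (rad) of the flat steel port cover (4 mm thick, a 52 mm disc on an arm) that lies on the top plate and turns level about a screw: 0 = covering the port, grows counter-clockwise seen from above (the disc moves toward the gearbox's +x side), stop at 1.75. The port is completely uncovered from about 1.1. It turns freely with light friction (about 1 N at the knob) and stays where it is left.
- cover_knob (a point): Centre of the upright black knob on the cover, 15 mm thick, its top 28 mm above the top plate (this point is 18 mm above the plate, i.e. 104 mm above the bench), 64 mm from the cover's turning axis. It can be pinched or pushed; it moves with the cover.
- cover_pivot (a point): Point on the cover's vertical turning axis, at the height of the knob's centre; at gearbox x = 0, y = 34 mm.
- dock: Black charging dock for the torch, screwed to the bench: foot 150 x 78 mm, 15 mm high, carrying a sleeve (39 mm outside) that slopes 15 degrees up toward the dock's +x. Origin at the centre of its underside, x horizontal in the direction in which the torch is drawn out, z up.
- dock_mouth (a point): Centre of the sleeve's open mouth, 73 mm above the bench, at dock x = 25 mm; axes as the dock's. The sleeve is 80 mm deep and 29 mm inside; draw the torch out straight along the slope (15 degrees above dock +x) by at least 80 mm.
- torch_mid (a point): Half-way point on the axis of the torch: x axis along the barrel toward the lens, 166 mm long (83 mm each way), barrel round, yellow, 25.6 mm thick, black lens head 33 mm thick over the last 42 mm; 0.13 kg, balanced about 5 mm behind this point (toward the tail). It starts tail-in in the dock, sloping lens-up by 15 degrees, and is not clipped in.
- torch_grip (a point): Point on the torch's axis in the middle of the bare stretch of barrel between the dock's mouth and the lens head (38 mm long), 19 mm toward the lens from torch_mid; about 77 mm above the bench while docked.
- torch_lens (a point): Centre of the torch's lens face; x axis is the direction in which it shines.
- screwdriver: Screwdriver with yellow handle, 205 mm, lying on the bench; leave alone.
- wrench: Steel adjustable wrench, 206 mm long, 10 mm thick, lying on the bench; leave alone.
- nut: Steel hex nut, 22 mm, lying on the bench; leave alone.
- tape_roll: Roll of masking tape, 81 mm across, 19 mm high, lying on the bench; leave alone.

How it is judged:
By the outcome, as a careful person would: the job done as asked, in the order asked, and still so for the second after the job is handed in, while the arm keeps its last pose, push and grip.
It also fails if it takes over 51 s, if anything falls off the work surface, if the arm or the gripper's body presses on something with over 40 N, if the wrist force passes 120 N, or if a joint passes its speed limit or range.

## Working session

There is one attempt and no reset: what is moved stays moved. The work goes in short steps, Python scripts to look and compute and a tool call to move; the robot and the scene stay as the last step left them, time stands still between calls to the robot, and variables do not carry over. Pictures are saved under pics/ and viewed, at most 10 in all, crops included, and the job is handed in when it is done.

Besides the shell and the picture viewer there is one more tool, called as name(argument=value, ...) on one line, values as JSON. carry_out: Moves the arm, as the interface text tells. Its arguments: {"type":"object","properties":{"steps":{"type":"array"}},"required":["steps"]}

```bash
mkdir -p pics; ls; cat > h.py <<'E'
import numpy as np, cv2
from bench import ctrl
from scipy.spatial.transform import Rotation as R
def snap(n,f):
    o=ctrl.get_obs(); im=ctrl.camera(n); cv2.imwrite('pics/'+f,im[:,:,::-1]); return im,o
def cam(n,o=None):
    p=ctrl.camera_params(n); f=200/np.tan(np.radians(p['vertical_fov'])/2)
    if 'cam_to_world' in p: T=np.array(p['cam_to_world'])
    else:
        W=np.eye(4); q=o['eef_rot']; W[:3,:3]=R.from_quat([q[1],q[2],q[3],q[0]]).as_matrix(); W[:3,3]=o['eef_pos']; T=W@np.array(p['hand_eye'])
    return p,f,T
def ray(n,u,v,o=None):
    p,f,T=cam(n,o); d=np.array([(u-p['cx'])/f,(v-p['cy'])/f]); s=d.copy()
    for _ in range(30): s=d/(1+p['k1']*(s@s))
    return T[:3,3],T[:3,:3]@np.array([s[0],s[1],1])
def onz(n,u,v,z,o=None):
    c,d=ray(n,u,v,o); return c+d*(z-c[2])/d[2]
def two(a,b):
    (c,d),(e,g)=a,b; A=np.stack([d,-g],1); s=np.linalg.lstsq(A,e-c,rcond=None)[0]
    p,q=c+s[0]*d,e+s[1]*g; return (p+q)/2,np.linalg.norm(p-q)
def proj(n,P,o=None):
    p,f,T=cam(n,o); c=np.linalg.inv(T)@np.append(P,1); s=c[:2]/c[2]; s=s*(1+p['k1']*(s@s)); return s*f+[p['cx'],p['cy']]
E
python3 - <<'E'
from h import *
for n in('scene','top'):
    snap(n,n+'0.png'); p,f,T=cam(n); print(n,f,p['k1'],T.round(3))
p,f,T=cam('wrist',ctrl.get_obs()); print(f,p['hand_eye'])
print(ctrl.get_obs())
E
```

```text
pics
scene 417.49521111164694 -0.09114688439964609 [[-0.812 -0.43   0.394  0.213]
 [-0.583  0.578 -0.57   0.559]
 [ 0.018 -0.693 -0.721  0.736]
 [ 0.     0.     0.     1.   ]]
top 367.4055876300496 -0.08522206620828936 [[ 0.009 -0.994  0.108  0.46 ]
 [-1.    -0.008  0.014  0.02 ]
 [-0.013 -0.108 -0.994  0.943]
 [ 0.     0.     0.     1.   ]]
280.15171475846705 [[ 1.43266020e-04 -9.59737615e-01 -2.80898005e-01  7.25780747e-02]
 [ 9.99999988e-01  1.21414472e-04  9.51946305e-05  1.74781991e-04]
 [-5.72567845e-05 -2.80898016e-01  9.59737621e-01 -7.07759978e-02]
 [ 0.00000000e+00  0.00000000e+00  0.00000000e+00  1.00000000e+00]]
{'time_s': 0.1, 'q': array([-1.39130461e+00,  1.81468659e-01,  1.60790678e+00, -1.54120093e-05,
        1.35378625e+00, -2.06269257e-01]), 'dq': array([ 8.22857011e-04, -2.07000089e-03, -2.79930615e-03, -3.56854455e-04,
       -4.65185250e-05,  1.48891812e-03]), 'joint_efforts': array([-3.01841010e-05, -4.45878017e+01, -3.52239919e+01, -3.79780813e-04,
        4.11241053e-03, -1.56243368e-05]), 'eef_pos': array([ 0.21631161, -0.53235004,  0.30307367]), 'eef_rot': array([-7.84550586e-04,  9.81455535e-01,  1.91688334e-01,  2.98015959e-06]), 'wrist_force': array([ 1.24551668, -0.09344509, -0.0081991 ]), 'torque': array([-0.0380582 , -0.02336759,  0.06229215]), 'grasp_force': 0.0, 'opening': 1.0002359837968486}
```

View pics/top0.png

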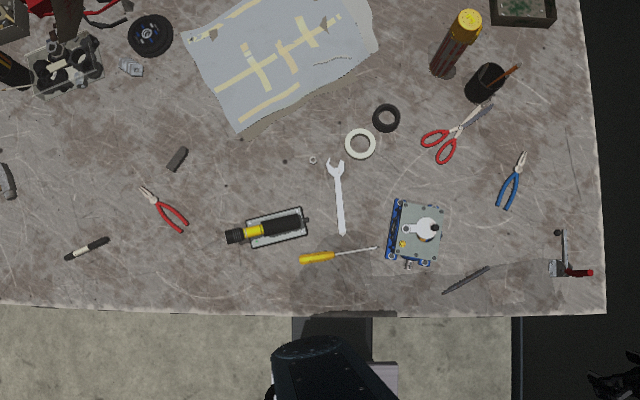

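View pics/scene0.png

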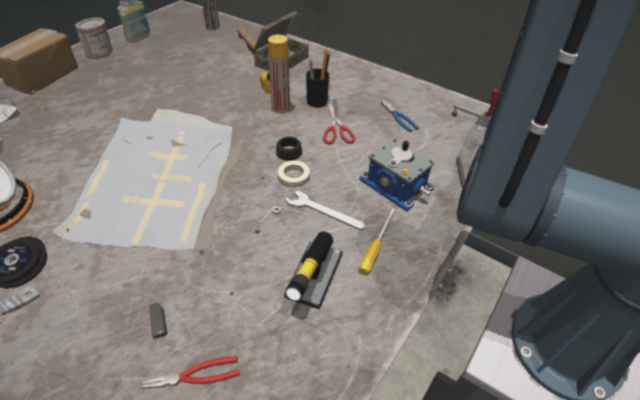

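The top view shows the gearbox at about (417,230) with its knob near (434,228). The docked torch runs from (228,236) to (300,222), lens to the left (+y). I'll zoom in on both.

```bash
python3 - <<'E'
from h import *
im=cv2.imread('pics/top0.png')
a=cv2.resize(im[190:275,375:455],None,fx=5,fy=5,interpolation=cv2.INTER_CUBIC)
b=cv2.resize(im[200:257,220:315],None,fx=4,fy=4,interpolation=cv2.INTER_CUBIC)
b=cv2.copyMakeBorder(b,0,a.shape[0]-b.shape[0],0,0,cv2.BORDER_CONSTANT)
cv2.imwrite('pics/z.png',np.hstack([a,b]))
for n in('top','scene'):
    i=cv2.imread(f'pics/{n}0.png'); h=cv2.cvtColor(i,cv2.COLOR_BGR2HSV)
    m=cv2.inRange(h,(20,120,110),(35,255,255)); c,_=cv2.findContours(m,0,2)
    for k in c:
        if cv2.contourArea(k)>40: print(n,cv2.minAreaRect(k),cv2.contourArea(k))
E
```

```text
top ((316.3918762207031, 256.851318359375), (9.699540138244629, 35.67457962036133), 80.53767395019531) 281.5
top ((252.96908569335938, 230.69943237304688), (9.893819808959961, 19.862590789794922), 77.00537872314453) 149.0
top ((470.6858215332031, 19.869277954101562), (26.278676986694336, 20.657207489013672), 28.300758361816406) 394.0
scene ((307.7217102050781, 267.40093994140625), (12.723843574523926, 20.008485794067383), 29.05460548400879) 201.0
scene ((370.60003662109375, 255.30001831054688), (11.180338859558105, 34.882659912109375), 26.56505012512207) 332.0
scene ((264.95904541015625, 80.04918670654297), (17.835538864135742, 7.695537567138672), 84.80557250976562) 79.0
scene ((277.3963623046875, 39.43292999267578), (18.994224548339844, 7.840639591217041), 6.340191841125488) 63.0
```

View pics/z.png

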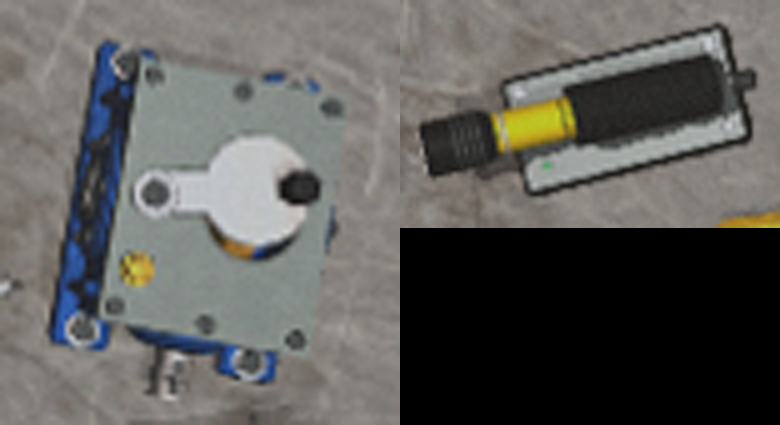

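The crop shows the plate corners near (140,57), (347,102), (308,350) and (102,318), with the pivot at (155,192) and the knob top at (299,187). The dock foot corners are near (505,78), (727,27), (750,140) and (528,193), with the torch head to the left.

```bash
python3 - <<'E'
from h import *
A=lambda u,v:(375+u/5,190+v/5)
B=lambda u,v:(220+(u-400)/4,200+v/4)
pl=np.array([onz('top',*A(*c),.086) for c in[(140,57),(347,102),(308,350),(102,318)]])
print(pl.round(3),np.linalg.norm(np.diff(pl,axis=0),axis=1)); print('ctr',pl.mean(0))
x=(pl[0]-pl[3]+pl[1]-pl[2]); y=(pl[0]-pl[1]+pl[3]-pl[2]); print('yaw',np.arctan2(x[1],x[0]),np.arctan2(-y[0],y[1]))
pv=onz('top',*A(155,192),.093);kn=onz('top',*A(299,187),.114);print('piv',pv,'knob',kn,np.linalg.norm((kn-pv)[:2]))
yt,ys=ray('top',252.97,230.7),ray('scene',307.7,267.4); print('yellow',two(yt,ys), onz('top',252.97,230.7,.077))
f=np.array([onz('top',*B(*c),.015) for c in[(505,78),(727,27),(750,140),(528,193)]])
print(f.round(3),np.linalg.norm(np.diff(f,axis=0),axis=1),f.mean(0)); x=f[0]-f[1]+f[3]-f[2]; print('dockyaw',np.arctan2(x[1],x[0]))
# axis from torch: head end & sleeve rear
E
```

```text
[[ 0.552 -0.156  0.086]
 [ 0.531 -0.253  0.086]
 [ 0.416 -0.233  0.086]
 [ 0.43  -0.136  0.086]] [0.09990072 0.11744034 0.09714152]
ctr [ 0.48205399 -0.19449169  0.086     ]
yaw -0.16654530642656798 -0.17840321486416216
piv [ 0.48816135 -0.16030459  0.093     ] knob [ 0.4900704  -0.22146877  0.114     ] 0.061193969784201684
yellow (array([0.47790294, 0.19479067, 0.08386085]), np.float64(0.004650687623652304)) [0.48013885 0.19727342 0.077     ]
[[0.51  0.228 0.015]
 [0.544 0.087 0.015]
 [0.472 0.071 0.015]
 [0.437 0.211 0.015]] [0.14492024 0.07297784 0.14405293] [0.49074407 0.14942599 0.015     ]
dockyaw 1.8106227161656703
```

carry_out(steps=[0.37,-0.182,0.033,0,0,-1.22,0.45,0.37,-0.182,0.033,0,0,-1.22,0.45,0.37,-0.182,0.033,0,0,-1.22,0.45,0.37,-0.182,0.033,0,0,-1.22,0.45,0.37,-0.182,0.033,0,0,-1.22,0.45,0.37,-0.182,0.033,0,0,-1.22,0.45,0.37,-0.182,0.033,0,0,-1.22,0.45,0.37,-0.182,0.033,0,0,-1.22,0.45,0.37,-0.182,0.033,0,0,-1.22,0.45,0.37,-0.182,0.033,0,0,-1.22,0.45,0.37,-0.182,0.033,0,0,-1.22,0.45,0.37,-0.182,0.033,0,0,-1.22,0.45,0.37,-0.182,0.033,0,0,-1.22,0.45])

```text
time_s: 1.4
eef_pos: [0.4899, -0.2263, 0.271]
eef_rot: [0.0, 0.696, 0.718, -0.0]
wrist_force: [0.1, -0.1, 0.3]
opening: 0.449
grasp_force: 0.0
```

```bash
cat >> h.py <<'E'
import json
def log():
    o=ctrl.get_obs(); open('log.txt','a').write(json.dumps([list(map(float,o[k])) for k in('q','eef_pos','eef_rot')])+'\n'); return o
def say(o):
    q=o['eef_rot']; M=R.from_quat([q[1],q[2],q[3],q[0]]).as_matrix()
    print(o['time_s'],'q',o['q'].round(3),'p',o['eef_pos'].round(4),'\n',M.round(3),'F',o['wrist_force'].round(1),'op',round(o['opening'],3),'g',round(o['grasp_force'],1)); return M
E
echo '[[-1.39130461e+00,1.81468659e-01,1.60790678e+00,-1.5e-05,1.35378625,-2.06269257e-01],[0.21631161,-0.53235004,0.30307367],[-7.84550586e-04,9.81455535e-01,1.91688334e-01,2.98e-06]]'>log.txt
python3 - <<'E'
from h import *
say(log()); im,o=snap('wrist','w1.png')
print(proj('wrist',[.49,-.224,.114],o),proj('wrist',[.488,-.161,.093],o),proj('wrist',[.48,-.208,.086],o))
E
```

```text
1.4 q [-0.653  0.134  1.729 -0.     1.278 -0.685] p [ 0.4899 -0.2263  0.271 ] 
 [[-0.032  0.999 -0.   ]
 [ 0.999  0.032 -0.   ]
 [-0.    -0.    -1.   ]] F [ 0.1 -0.1  0.3] op 0.449 g 0.0
[314.4481124  201.18911344] [314.4602297  124.03262996] [304.30452705 175.60169718]
```

View pics/w1.png

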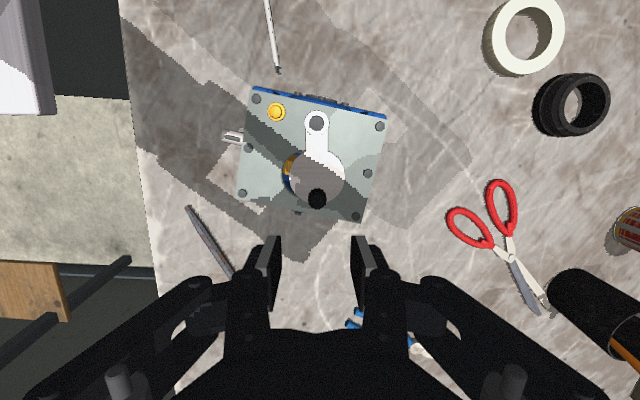

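The wrist view shows the pivot screw at (316,122) and the knob top at (317,198), both within about 2 mm of my prediction. I'll lower the open fingers so they straddle the knob.

carry_out(steps=[0.004,0.002,0.02,0,0,0,0.45,0.004,0.002,0.045,0,0,0,0.45,0.004,0.002,0.07,0,0,0,0.45,0.004,0.002,0.09,0,0,0,0.45,0.004,0.002,0.105,0,0,0,0.45,0.004,0.002,0.105,0,0,0,0.45])

```text
time_s: 2.05
eef_pos: [0.4909, -0.2207, 0.1637]
eef_rot: [-0.002, 0.695, 0.719, -0.0]
wrist_force: [0.5, 0.2, 0.5]
opening: 0.451
grasp_force: 0.0
```

carry_out(steps=[0.0007,0.0092,0,0,0,-0.145,0.45,0.0027,0.0182,0,0,0,-0.29,0.45,0.0059,0.0268,0,0,0,-0.435,0.45,0.0104,0.0348,0,0,0,-0.58,0.45,0.016,0.0421,0,0,0,-0.725,0.45,0.0226,0.0485,0,0,0,-0.87,0.45,0.03,0.0539,0,0,0,-1.015,0.45,0.0381,0.0582,0,0,0,-1.16,0.45,0.0469,0.0613,0,0,0,-1.305,0.45,0.0558,0.063,0,0,0,-1.45,0.45,0.0558,0.063,0,0,0,-1.45,0.45])

```text
time_s: 3.15
eef_pos: [0.554, -0.1628, 0.1671]
eef_rot: [0.001, 0.042, 0.999, -0.0]
wrist_force: [-0.4, -0.4, 0.9]
opening: 0.454
grasp_force: 0.0
```

```bash
python3 - <<'E'
from h import *
say(log())
E
```

```text
3.15 q [-0.491  0.343  1.706  0.     1.091 -1.978] p [ 0.554  -0.1628  0.1671] 
 [[-0.996  0.084  0.001]
 [ 0.084  0.996 -0.001]
 [-0.001 -0.    -1.   ]] F [-0.4 -0.4  0.9] op 0.454 g 0.0
```

carry_out(steps=[0,0,-0.04,0,0,0,0.45,0,0,-0.08,0,0,0,0.45,0,0,-0.12,0,0,0,0.45,0,0,-0.12,0,0,0,0.45,0,0,-0.12,0,0,0,0.45])

```text
time_s: 3.65
eef_pos: [0.554, -0.1638, 0.2879]
eef_rot: [0.002, 0.045, 0.999, -0.001]
wrist_force: [0.6, 0.1, -1.4]
opening: 0.449
grasp_force: 0.0
```

```bash
python3 - <<'E'
from h import *
log(); im,o=snap('wrist','w2.png'); say(o)
snap('top','top2.png')
print(proj('wrist',[.481,-.207,.086],o))
E
```

```text
3.65 q [-0.493  0.199  1.619 -0.     1.32  -1.974] p [ 0.554  -0.1638  0.2879] 
 [[-0.996  0.09   0.003]
 [ 0.09   0.996 -0.002]
 [-0.003 -0.002 -1.   ]] F [ 0.6  0.1 -1.4] op 0.449 g 0.0
[262.7368488  117.28480451]
```

View pics/w2.png

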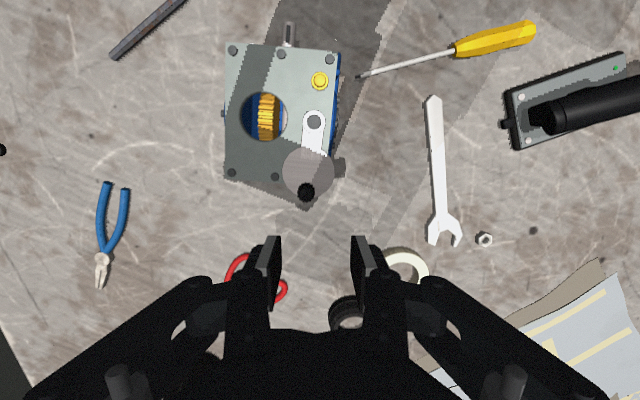

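The port is fully uncovered, centred near (264,116) with the worm gear visible inside. The cover disc and knob are away at (306,192). Next is the torch.

```bash
cat >> h.py <<'E'
def pose(o):
    q=o['eef_rot']; return np.array(o['eef_pos']),R.from_quat([q[1],q[2],q[3],q[0]]).as_matrix()
def rel(p,M,o=None):
    p0,M0=pose(o or ctrl.get_obs()); d=M0.T@(np.array(p)-p0); w=R.from_matrix(M0.T@M).as_rotvec(); print('rel',d.round(4),w.round(4)); return d,w
def Mxz(x,z): x=np.array(x)/np.linalg.norm(x); z=np.array(z)-x*np.dot(x,z); z/=np.linalg.norm(z); return np.stack([x,np.cross(z,x),z],1)
def dock(yaw=1.81,t=np.radians(15)):
    x=[np.cos(yaw)*np.cos(t),np.sin(yaw)*np.cos(t),np.sin(t)]; return Mxz(x,[0,0,-1])
E
python3 - <<'E'
from h import *
M=dock(); G=np.array([.479,.196,.079]); print(M.round(3)); rel(G-.19*M[:,2],M)
E
```

```text
[[-0.229  0.972 -0.061]
 [ 0.938  0.237  0.251]
 [ 0.259  0.    -0.966]]
rel [0.0894 0.3045 0.0228] [-0.1631  0.2254  1.2357]
```

carry_out(steps=[0.089,0.304,0.023,-0.163,0.225,1.236,1,0.089,0.304,0.023,-0.163,0.225,1.236,1,0.089,0.304,0.023,-0.163,0.225,1.236,1,0.089,0.304,0.023,-0.163,0.225,1.236,1,0.089,0.304,0.023,-0.163,0.225,1.236,1,0.089,0.304,0.023,-0.163,0.225,1.236,1,0.089,0.304,0.023,-0.163,0.225,1.236,1,0.089,0.304,0.023,-0.163,0.225,1.236,1,0.089,0.304,0.023,-0.163,0.225,1.236,1,0.089,0.304,0.023,-0.163,0.225,1.236,1,0.089,0.304,0.023,-0.163,0.225,1.236,1,0.089,0.304,0.023,-0.163,0.225,1.236,1])

```text
time_s: 4.95
eef_pos: [0.4908, 0.1475, 0.2623]
eef_rot: [-0.102, 0.611, 0.781, 0.08]
wrist_force: [0.2, -0.4, 0.4]
opening: 1.002
grasp_force: 0.0
```

```bash
python3 - <<'E'
from h import *
log(); im,o=snap('wrist','w3.png'); say(o)
G=np.array([.479,.196,.079]); M=dock()
for s in(-.1,-.019,0,.019,.064): print(s,proj('wrist',G+s*M[:,0],o).round(1))
h=cv2.cvtColor(im,cv2.COLOR_RGB2HSV); m=cv2.inRange(h,(20,120,90),(35,255,255)); c,_=cv2.findContours(m,0,2)
for k in c:
    if cv2.contourArea(k)>100: print(cv2.minAreaRect(k),cv2.boxPoints(cv2.minAreaRect(k)).round(1).tolist())
E
```

```text
4.95 q [-0.063  0.094  1.81   0.256  1.325 -0.379] p [0.4908 0.1475 0.2623] 
 [[-0.232  0.971 -0.061]
 [ 0.938  0.24   0.25 ]
 [ 0.257  0.    -0.966]] F [ 0.2 -0.4  0.4] op 1.002 g 0.0
-0.1 [314.3 282.6]
-0.019 [314.4 211. ]
0 [314.5 192.3]
0.019 [314.5 173. ]
0.064 [314.6 123.9]
((237.4918212890625, 299.5901794433594), (21.547508239746094, 72.79073333740234), 5.19442892074585) [[223.5, 334.8999938964844], [230.10000610351562, 262.3999938964844], [251.5, 264.29998779296875], [244.89999389648438, 336.79998779296875]]
((316.5, 197.0), (42.0, 25.0), 90.0) [[304.0, 176.0], [329.0, 176.0], [329.0, 218.0], [304.0, 218.0]]
```

View pics/w3.png

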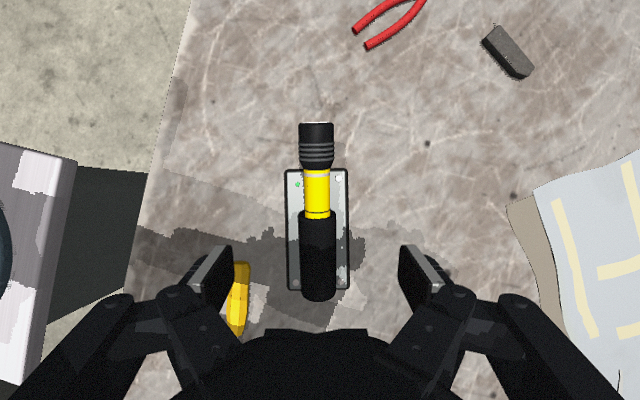

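The wrist view shows the barrel centred at about (316,194) and lined up with the tool. That is about 1.5 mm off prediction, so I'll descend along the tool axis and close.

carry_out(steps=[0,0.0015,0.03,0,0,0,0.8,0,0.0015,0.06,0,0,0,0.8,0,0.0015,0.09,0,0,0,0.8,0,0.0015,0.115,0,0,0,0.8,0,0.0015,0.136,0,0,0,0.8,0,0.0015,0.136,0,0,0,0.8,0,0.0015,0.136,0,0,0,0,0,0.0015,0.136,0,0,0,0,0,0.0015,0.136,0,0,0,0,0,0.0015,0.136,0,0,0,0,0,0.0015,0.136,0,0,0,0,0,0.0015,0.136,0,0,0,0,0,0.0015,0.136,0,0,0,0])

```text
time_s: 6.3
eef_pos: [0.4848, 0.1818, 0.1328]
eef_rot: [-0.101, 0.611, 0.781, 0.081]
wrist_force: [-2.3, -1.7, 6.3]
opening: 0.263
grasp_force: 58.3
```

```bash
python3 - <<'E'
from h import *
say(log())
# fit kinematics: Rz(q1) * [lateral d; Ry(q2)(a1..)...]
from scipy.optimize import least_squares
D=[json.loads(l) for l in open('log.txt')]
E_=lambda a,t:R.from_euler(a,t).as_matrix()
def fk(q,k,s):
    d1,a1,lat,L2,A,B,D6=k
    M1=E_('z',q[0]);M2=M1@E_('y',q[1]);M3=M2@E_('y',q[2]);M4=M3@E_('z',s*q[3]);M5=M4@E_('y',q[4]);M6=M5@E_('z',q[5]+np.pi/2)
    return M1@[a1,lat,d1]+M2@[0,0,L2]+M3@[B,0,A]+M6@[0,0,D6],M6
def res(k,s):
    r=[]
    for q,p,e in D:
        P,M=fk(q,k,s); r+=list(P-p)
    return np.array(r)
for s in(1,-1):
    f=least_squares(res,[.3,0,.118,.4,.4,0,.2],args=(s,)); print(s,f.x.round(4),abs(f.fun).max())
    for q,p,e in D[-2:]: print((fk(q,f.x,s)[1]-R.from_quat([e[1],e[2],e[3],e[0]]).as_matrix()).round(3).tolist())
E
```

```text
6.3 q [ 0.005  0.289  1.886  0.294  1.046 -0.395] p [0.4848 0.1818 0.1328] 
 [[-0.232  0.971 -0.059]
 [ 0.938  0.239  0.25 ]
 [ 0.257  0.003 -0.966]] F [-2.3 -1.7  6.3] op 0.263 g 58.3
1 [ 0.3134 -0.      0.1178  0.4382  0.5145  0.0855  0.2463] 7.20272539111999e-08
[[-0.0, -0.0, 0.0], [-0.0, -0.0, -0.0], [-0.0, 0.0, 0.0]]
[[0.0, 0.0, -0.0], [0.0, -0.0, -0.0], [-0.0, -0.0, -0.0]]
-1 [-0.2247 -0.0085  0.1188  0.6458  0.5225  0.2336 -0.2348] 0.011940134205844888
[[-0.157, -0.054, -0.031], [-0.036, 0.118, -0.49], [-0.445, -0.177, 0.0]]
[[-0.303, -0.128, 0.002], [-0.113, 0.267, -0.501], [-0.44, -0.183, -0.0]]
```

carry_out(steps=[0.01,0,0,0,0,0,0,0.022,0,0,0,0,0,0,0.034,0,0,0,0,0,0,0.046,0,0,0,0,0,0,0.058,0,0,0,0,0,0,0.07,0,0,0,0,0,0,0.082,0,0,0,0,0,0,0.094,0,0,0,0,0,0,0.106,0,0,0,0,0,0,0.116,0,0,0,0,0,0,0.12,0,0,0,0,0,0,0.12,0,0,0,0,0,0])

```text
time_s: 7.5
eef_pos: [0.4563, 0.2951, 0.1625]
eef_rot: [-0.102, 0.611, 0.781, 0.081]
wrist_force: [-0.3, 0.2, -1.4]
opening: 0.266
grasp_force: 58.6
```

```bash
cat > kin.py <<'E'
from h import *
from scipy.optimize import least_squares
K=[.3134,0,.1178,.4382,.5145,.0855,.2463]
LO=np.array([-2.99,-.89,.3,-1.14,0,-3.12]);HI=np.array([2.99,2.07,2.58,4.28,2.63,3.12])
E_=lambda a,t:R.from_euler(a,t).as_matrix()
def fk(q,full=False):
    d1,a1,lat,L2,A,B,D6=K
    M1=E_('z',q[0]);M2=M1@E_('y',q[1]);M3=M2@E_('y',q[2]);M6=M3@E_('z',q[3])@E_('y',q[4])@E_('z',q[5]+np.pi/2)
    s=M1@[a1,lat,d1];e=s+M2@[0,0,L2];w=e+M3@[B,0,A];p=w+M6@[0,0,D6]
    return (p,M6,s,e,w) if full else (p,M6)
def ik(p,M,q0):
    def r(q):
        P,N=fk(q); return np.r_[(P-p)*5,R.from_matrix(M.T@N).as_rotvec()]
    f=least_squares(r,np.clip(q0,LO+.02,HI-.02),bounds=(LO,HI)); return f.x,abs(f.fun).max()
PORT=np.array([.480,-.206,.086])
def goal(h,d,gap=.03):
    z=np.array([np.cos(h)*np.cos(d),np.sin(h)*np.cos(d),-np.sin(d)]); x=np.array([-np.cos(h)*np.sin(d),-np.sin(h)*np.sin(d),-np.cos(d)])
    M=Mxz(x,z); L=PORT-gap*x; return L-.064*x-.054*z,M
E
python3 - <<'E'
from kin import *
o=log(); say(o); q0=np.array(o['q']); out=[]
rng=np.random.default_rng(0)
for h in np.arange(-3.1,3.1,.35):
    for d in(.1,.3):
        p,M=goal(h,d); b=None
        for s in range(10):
            q,e=ik(p,M,q0 if s==0 else rng.uniform(LO,HI))
            if e<1e-4:
                c=abs(q-q0).max()
                if b is None or c<b[0]: b=(c,q)
        if b: print(round(h,2),d,round(b[0],2),b[1].round(2),'marg',np.minimum(b[1]-LO,HI-b[1]).min().round(2),'w',fk(b[1],True)[4].round(2))
E
```

```text
7.5 q [ 0.234  0.262  1.844  0.3    1.056 -0.16 ] p [0.4563 0.2951 0.1625] 
 [[-0.232  0.971 -0.06 ]
 [ 0.938  0.24   0.25 ]
 [ 0.257  0.002 -0.966]] F [-0.3  0.2 -1.4] op 0.266 g 58.6
-3.1 0.1 1.34 [-0.4   1.04  1.04 -0.67  2.4   0.99] marg 0.23 w [ 0.77 -0.19  0.21]
-3.1 0.3 1.22 [-0.41  0.9   1.17 -0.56  2.23  1.06] marg 0.4 w [ 0.74 -0.2   0.26]
-2.75 0.1 1.19 [-0.28  0.97  1.18 -0.89  2.21  0.86] marg 0.25 w [ 0.75 -0.1   0.21]
-2.75 0.3 1.07 [-0.31  0.84  1.29 -0.77  2.06  0.9 ] marg 0.37 w [ 0.72 -0.11  0.26]
-2.4 0.1 1.36 [-0.19  0.87  1.38 -1.06  1.99  0.82] marg 0.08 w [ 0.69 -0.01  0.21]
-2.4 0.3 1.25 [-0.22  0.74  1.46 -0.95  1.84  0.81] marg 0.19 w [ 0.67 -0.03  0.26]
-2.05 0.3 1.44 [-0.16  0.63  1.66 -1.14  1.6   0.78] marg 0.0 w [0.6  0.02 0.26]
-1.0 0.3 3.77 [-0.32  0.24  2.31  4.07  0.85  1.08] marg 0.21 w [0.34 0.01 0.26]
-0.65 0.1 2.88 [-0.61  0.34  2.49  3.18  1.16  1.56] marg 0.09 w [ 0.25 -0.03  0.21]
-0.65 0.3 2.89 [-0.62  0.13  2.46  3.19  0.72  1.54] marg 0.12 w [ 0.27 -0.05  0.26]
-0.3 0.1 2.04 [-1.06  0.33  2.52  2.34  1.27  1.77] marg 0.06 w [ 0.2  -0.12  
[... 804 characters left out ...]
] marg 0.66 w [ 0.45 -0.46  0.26]
1.8 0.1 2.23 [-0.89  0.93  1.26  0.63  2.31  2.07] marg 0.32 w [ 0.55 -0.49  0.21]
1.8 0.3 2.2 [-0.87  0.8   1.35  0.54  2.15  2.04] marg 0.48 w [ 0.54 -0.46  0.26]
2.15 0.1 2.05 [-0.76  1.01  1.09  0.37  2.47  1.89] marg 0.16 w [ 0.64 -0.45  0.21]
2.15 0.3 2.01 [-0.75  0.88  1.21  0.3   2.29  1.85] marg 0.34 w [ 0.62 -0.42  0.26]
2.5 0.1 1.74 [-0.64  1.06  0.99  0.01  2.55  1.58] marg 0.08 w [ 0.71 -0.38  0.21]
2.5 0.3 1.74 [-0.64  0.93  1.12  0.01  2.36  1.58] marg 0.27 w [ 0.69 -0.36  0.26]
2.85 0.1 1.47 [-0.51  1.07  0.98 -0.38  2.52  1.23] marg 0.11 w [ 0.76 -0.29  0.21]
2.85 0.3 1.45 [-0.52  0.93  1.11 -0.3   2.34  1.29] marg 0.29 w [ 0.73 -0.28  0.26]
```

```bash
cat > plan.py <<'E'
from kin import *
def path(q0,q1,n,q_ref=None,show=True):
    p0,M0=fk(q0); rows=[]; prev=M0; worst=0
    for i in range(1,n+1):
        q=q0+(q1-q0)*i/n; p,M,s,e,w=fk(q,True); rows.append(np.r_[M0.T@(p-p0),R.from_matrix(M0.T@M).as_rotvec()])
        worst=max(worst,R.from_matrix(prev.T@M).magnitude()); prev=M
        g=p+.054*M[:,2]; pts={'lens':g+.064*M[:,0],'tail':g-.102*M[:,0],'tip':p+.073*M[:,2],'w':w,'tcp':p}
        if show and i%4==0: print(i,{k:v.round(2).tolist() for k,v in pts.items()})
    print('maxrot',np.degrees(worst)); return rows
E
python3 - <<'E'
from plan import *
q0=np.array(ctrl.get_obs()['q'])
p,M=goal(1.1,.26,.13); q1,e=ik(p,M,np.array([-1.1,.55,1.75,.95,1.8,2.2])); print(q1.round(3),e)
# via: lift/retreat
rows=path(q0,q1,32)
for r in rows: print(','.join(f'{v:.3f}' for v in r))
E
```

```text
[-1.059  0.411  1.769  0.999  1.868  2.365] 6.632747302439874e-14
4 {'lens': [0.49, 0.32, 0.13], 'tail': [0.44, 0.16, 0.08], 'tip': [0.47, 0.26, 0.1], 'w': [0.51, 0.15, 0.39], 'tcp': [0.48, 0.24, 0.16]}
8 {'lens': [0.53, 0.25, 0.14], 'tail': [0.41, 0.14, 0.1], 'tip': [0.48, 0.21, 0.11], 'w': [0.53, 0.07, 0.39], 'tcp': [0.49, 0.18, 0.17]}
12 {'lens': [0.56, 0.17, 0.14], 'tail': [0.4, 0.13, 0.13], 'tip': [0.5, 0.17, 0.12], 'w': [0.54, -0.02, 0.38], 'tcp': [0.51, 0.12, 0.18]}
16 {'lens': [0.58, 0.09, 0.15], 'tail': [0.41, 0.11, 0.18], 'tip': [0.51, 0.11, 0.15], 'w': [0.53, -0.1, 0.38], 'tcp': [0.52, 0.06, 0.2]}
20 {'lens': [0.57, 0.02, 0.15], 'tail': [0.44, 0.08, 0.23], 'tip': [0.52, 0.06, 0.17], 'w': [0.51, -0.19, 0.37], 'tcp': [0.52, 0.0, 0.22]}
24 {'lens': [0.56, -0.05, 0.17], 'tail': [0.47, 0.03, 0.28], 'tip': [0.53, -0.0, 0.2], 'w': [0.48, -0.27, 0.36], 'tcp': [0.52, -0.07, 0.24]}
28 {'lens': [0.53, -0.12, 0.19], 'tail': [0.5, -0.04, 0.33], 'tip': [0.53, -0.07, 0.23], 'w': [0.43, -0.35, 0.36], 'tcp': [0.5, -0.14, 0.26]}
32 {'lens': [0.5, -0.18, 0.21], 'tail': [0.51, -0.14, 0.37], '
[... 654 characters left out ...]
088,0.376,0.390,1.818
-0.222,0.003,-0.096,0.419,0.421,1.926
-0.235,0.001,-0.104,0.467,0.452,2.031
-0.249,-0.002,-0.112,0.518,0.483,2.134
-0.263,-0.005,-0.121,0.573,0.516,2.233
-0.277,-0.008,-0.130,0.632,0.548,2.328
-0.291,-0.012,-0.139,0.696,0.581,2.420
-0.305,-0.017,-0.148,0.764,0.615,2.508
-0.319,-0.022,-0.158,0.838,0.648,2.591
-0.334,-0.028,-0.167,0.917,0.682,2.670
-0.348,-0.034,-0.177,1.001,0.715,2.742
-0.362,-0.041,-0.187,1.092,0.748,2.809
-0.376,-0.049,-0.197,-1.143,-0.752,-2.761
-0.390,-0.057,-0.207,-1.170,-0.737,-2.648
-0.404,-0.066,-0.217,-1.197,-0.721,-2.536
-0.418,-0.076,-0.228,-1.224,-0.705,-2.426
-0.432,-0.087,-0.238,-1.252,-0.689,-2.318
-0.445,-0.099,-0.248,-1.281,-0.672,-2.211
```

carry_out(steps=[0.006,0,-0.024,0,0,0,0,0.013,0,-0.048,0,0,0,0,0.02,0,-0.072,0,0,0,0,0.026,0,-0.096,0,0,0,0,0.032,0,-0.12,0,0,0,0,0.039,0,-0.145,0,0,0,0,0.039,0,-0.145,0,0,0,0])

```text
time_s: 8.2
eef_pos: [0.458, 0.295, 0.3164]
eef_rot: [-0.1, 0.611, 0.781, 0.083]
wrist_force: [0.5, -0.4, -0.5]
opening: 0.266
grasp_force: 59.0
```

```bash
python3 - <<'E'
from plan import *
o=log(); q0=np.array(o['q']); print(o['eef_pos'],o['grasp_force'])
p,M=goal(1.1,.26,.13); q1,e=ik(p,M,np.array([-1.1,.55,1.75,.95,1.8,2.2])); print(q1.round(3),e)
np.save('q1.npy',q1)
path(q0,q1,32)
qm=(q0+q1)/2
print(','.join(f'{v:.3f},'*6 %() if 0 else ' '.join(f'{x:.3f}' for x in v) for v in path(q0,qm,16,show=False)).replace(',','\n'))
E
```

```text
[0.45800997 0.29500805 0.31636296] 58.96650739945471
[-1.059  0.411  1.769  0.999  1.868  2.365] 6.632747302439874e-14
4 {'lens': [0.49, 0.32, 0.27], 'tail': [0.45, 0.16, 0.22], 'tip': [0.47, 0.26, 0.23], 'w': [0.51, 0.15, 0.53], 'tcp': [0.48, 0.24, 0.3]}
8 {'lens': [0.53, 0.25, 0.26], 'tail': [0.42, 0.13, 0.22], 'tip': [0.49, 0.21, 0.22], 'w': [0.54, 0.07, 0.5], 'tcp': [0.5, 0.18, 0.29]}
12 {'lens': [0.56, 0.17, 0.24], 'tail': [0.41, 0.12, 0.23], 'tip': [0.5, 0.16, 0.22], 'w': [0.55, -0.02, 0.48], 'tcp': [0.51, 0.12, 0.28]}
16 {'lens': [0.58, 0.09, 0.23], 'tail': [0.41, 0.1, 0.25], 'tip': [0.51, 0.11, 0.22], 'w': [0.54, -0.11, 0.45], 'tcp': [0.52, 0.06, 0.28]}
20 {'lens': [0.57, 0.02, 0.21], 'tail': [0.44, 0.07, 0.29], 'tip': [0.52, 0.05, 0.23], 'w': [0.52, -0.2, 0.43], 'tcp': [0.52, -0.0, 0.28]}
24 {'lens': [0.56, -0.06, 0.21], 'tail': [0.47, 0.03, 0.32], 'tip': [0.53, -0.01, 0.24], 'w': [0.48, -0.28, 0.4], 'tcp': [0.52, -0.07, 0.28]}
28 {'lens': [0.53, -0.12, 0.2], 'tail': [0.5, -0.05, 0.35], 'tip': [0.52, -0.07, 0.25], 'w': [0.43, -0.35, 0.38], 'tcp': [0.5, -0.14, 0.28]}
32 {'lens': [0.5, -0.18, 0.21], 'tail': [0.51, -0.14, 0.37], 'tip': [0.51, -0.15, 0.27], 'w': [0.37, -0.42, 0.35], 'tcp': [0.48, -0.21, 0.29]}
maxrot 7.230085432578583
maxrot 7.230085432578583
-0.016 0.003 0.001 0.016 0.023 0.123
-0.032 0.005 0.001 0.034 0.046 0.246
-0.047 0.007 0.001 0.052 0.069 0.368
-0.063 0.009 0.001 0.071 0.093 0.489
-0.078 0.010 -0.000 0.091 0.116 0.610
-0.094 0.011 -0.001 0.113 0.140 0.731
-0.109 0.012 -0.002 0.136 0.164 0.850
-0.124 0.012 -0.003 0.160 0.189 0.969
-0.140 0.012 -0.005 0.187 0.214 1.087
-0.155 0.012 -0.007 0.215 0.239 1.204
-0.170 0.011 -0.009 0.245 0.265 1.319
-0.185 0.010 -0.011 0.277 0.291 1.434
-0.200 0.009 -0.014 0.312 0.318 1.547
-0.215 0.007 -0.017 0.349 0.345 1.658
-0.230 0.005 -0.020 0.389 0.373 1.768
-0.245 0.003 -0.023 0.432 0.402 1.875
```

carry_out(steps=[-0.016,0.003,0.001,0.016,0.023,0.123,0,-0.032,0.005,0.001,0.034,0.046,0.246,0,-0.047,0.007,0.001,0.052,0.069,0.368,0,-0.063,0.009,0.001,0.071,0.093,0.489,0,-0.078,0.01,0,0.091,0.116,0.61,0,-0.094,0.011,-0.001,0.113,0.14,0.731,0,-0.109,0.012,-0.002,0.136,0.164,0.85,0,-0.124,0.012,-0.003,0.16,0.189,0.969,0,-0.14,0.012,-0.005,0.187,0.214,1.087,0,-0.155,0.012,-0.007,0.215,0.239,1.204,0,-0.17,0.011,-0.009,0.245,0.265,1.319,0,-0.185,0.01,-0.011,0.277,0.291,1.434,0,-0.2,0.009,-0.014,0.312,0.318,1.547,0,-0.215,0.007,-0.017,0.349,0.345,1.658,0,-0.23,0.005,-0.02,0.389,0.373,1.768,0,-0.245,0.003,-0.023,0.432,0.402,1.875,0,-0.245,0.003,-0.023,0.432,0.402,1.875,0])

```text
time_s: 9.9
eef_pos: [0.5168, 0.058, 0.2697]
eef_rot: [-0.365, 0.926, -0.058, -0.076]
wrist_force: [-0.4, 0.6, -1.2]
opening: 0.265
grasp_force: 59.0
```

```bash
python3 - <<'E'
from plan import *
o=log(); q0=np.array(o['q']); print(o['eef_pos'],q0.round(3),o['grasp_force'])
for v in path(q0,np.load('q1.npy'),16): print(' '.join(f'{x:.3f}' for x in v))
E
```

```text
[0.5168324  0.05800316 0.26966543] [-0.417  0.246  1.753  0.628  1.605  1.149] 58.99871245957911
4 {'lens': [0.57, 0.02, 0.21], 'tail': [0.44, 0.07, 0.28], 'tip': [0.52, 0.05, 0.23], 'w': [0.52, -0.2, 0.42], 'tcp': [0.52, -0.0, 0.27]}
8 {'lens': [0.56, -0.06, 0.2], 'tail': [0.47, 0.03, 0.32], 'tip': [0.52, -0.01, 0.24], 'w': [0.48, -0.28, 0.4], 'tcp': [0.51, -0.07, 0.27]}
12 {'lens': [0.53, -0.12, 0.2], 'tail': [0.5, -0.05, 0.35], 'tip': [0.52, -0.07, 0.25], 'w': [0.43, -0.36, 0.37], 'tcp': [0.5, -0.14, 0.28]}
16 {'lens': [0.5, -0.18, 0.21], 'tail': [0.51, -0.14, 0.37], 'tip': [0.51, -0.15, 0.27], 'w': [0.37, -0.42, 0.35], 'tcp': [0.48, -0.21, 0.29]}
maxrot 6.7542938883746055
0.002 0.011 -0.011 0.040 0.012 0.110
0.003 0.022 -0.021 0.081 0.022 0.219
0.005 0.033 -0.033 0.125 0.030 0.327
0.005 0.045 -0.044 0.169 0.036 0.433
0.006 0.056 -0.055 0.216 0.039 0.538
0.005 0.067 -0.067 0.264 0.040 0.641
0.005 0.079 -0.079 0.313 0.039 0.743
0.004 0.090 -0.091 0.364 0.035 0.842
0.002 0.102 -0.103 0.417 0.028 0.940
-0.000 0.114 -0.116 0.471 0.019 1.035
-0.003 0.126 -0.128 0.527 0.006 1.128
-0.006 0.138 -0.141 0.584 -0.010 1.218
-0.010 0.150 -0.153 0.643 -0.029 1.306
-0.015 0.163 -0.166 0.703 -0.051 1.391
-0.020 0.175 -0.179 0.765 -0.077 1.472
-0.026 0.188 -0.191 0.827 -0.107 1.550
```

carry_out(steps=[0.002,0.011,-0.011,0.04,0.012,0.11,0,0.003,0.022,-0.021,0.081,0.022,0.219,0,0.005,0.033,-0.033,0.125,0.03,0.327,0,0.005,0.045,-0.044,0.169,0.036,0.433,0,0.006,0.056,-0.055,0.216,0.039,0.538,0,0.005,0.067,-0.067,0.264,0.04,0.641,0,0.005,0.079,-0.079,0.313,0.039,0.743,0,0.004,0.09,-0.091,0.364,0.035,0.842,0,0.002,0.102,-0.103,0.417,0.028,0.94,0,0,0.114,-0.116,0.471,0.019,1.035,0,-0.003,0.126,-0.128,0.527,0.006,1.128,0,-0.006,0.138,-0.141,0.584,-0.01,1.218,0,-0.01,0.15,-0.153,0.643,-0.029,1.306,0,-0.015,0.163,-0.166,0.703,-0.051,1.391,0,-0.02,0.175,-0.179,0.765,-0.077,1.472,0,-0.026,0.188,-0.191,0.827,-0.107,1.55,0,-0.026,0.188,-0.191,0.827,-0.107,1.55,0])

```text
time_s: 11.6
eef_pos: [0.4803, -0.2074, 0.2875]
eef_rot: [0.52, -0.416, 0.675, 0.319]
wrist_force: [-0.3, -0.3, -1.9]
opening: 0.267
grasp_force: 59.1
```

```bash
python3 - <<'E'
from plan import *
o=log(); q0=np.array(o['q']); M=say(o); G=o['eef_pos']+.054*M[:,2]; L=G+.064*M[:,0]; T=G-.102*M[:,0]
ims=[]
for n in('wrist','top','scene'):
    im,o=snap(n,n+'5.png'); print(n,'lens',proj(n,L,o).round(1),'tail',proj(n,T,o).round(1),'port',proj(n,PORT,o).round(1))
    ims.append(im[:,:,::-1])
t=cv2.resize(ims[1][150:280,360:480],None,fx=3,fy=3); s=cv2.resize(ims[2][100:230,300:500],None,fx=2.15,fy=3)
s=cv2.resize(ims[2][80:210,330:460],None,fx=3,fy=3); cv2.imwrite('pics/m5.png',np.hstack([t,s[:390]]))
p,Mg=goal(1.1,.26,.13); rel(p,Mg); p,Mg=goal(1.1,.26,.03); rel(p,Mg)
E
```

```text
11.6 q [-1.056  0.412  1.767  1.001  1.868  2.364] p [ 0.4803 -0.2074  0.2875] 
 [[-0.113 -0.892  0.437]
 [-0.229  0.451  0.862]
 [-0.967 -0.003 -0.256]] F [-0.3 -0.3 -1.9] op 0.267 g 59.1
wrist lens [317.1 132.3] tail [316.3 411.1] port [ 322.1 -250.6]
top lens [426.1 222.2] tail [428.9 205.1] port [424.9 232.1]
scene lens [400.2 115.6] tail [395.5  51. ] port [403.7 155.4]
rel [ 0.0017  0.0008 -0.0029] [0.0054 0.0006 0.0069]
rel [ 0.1017  0.0015 -0.0029] [0.0054 0.0006 0.0069]
```

View pics/m5.png

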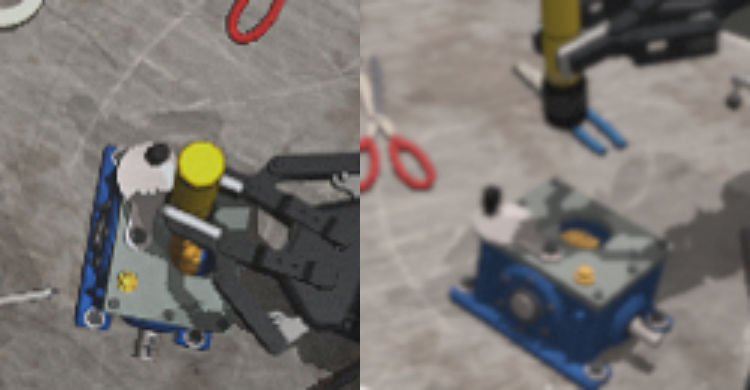

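View pics/wrist5.png

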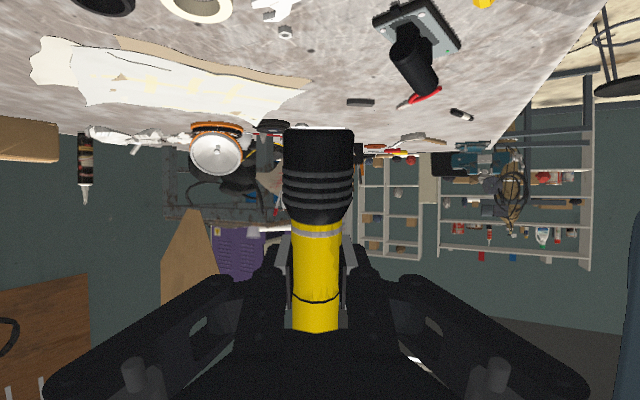

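The torch sits straight in the gripper: in the wrist view its lens is at about (319,131), where I predicted (317,132). The cover and knob are well clear of the port. I'll lower it along its own axis.

carry_out(steps=[0.02,0.001,-0.003,0.005,0,0.007,0,0.04,0.001,-0.003,0.005,0,0.007,0,0.06,0.001,-0.003,0.005,0,0.007,0,0.08,0.001,-0.003,0.005,0,0.007,0,0.095,0.001,-0.003,0.005,0,0.007,0,0.106,0.0015,-0.003,0.005,0,0.007,0,0.106,0.0015,-0.003,0.005,0,0.007,0,0.106,0.0015,-0.003,0.005,0,0.007,0,0.106,0.0015,-0.003,0.005,0,0.007,0])

```text
time_s: 12.65
eef_pos: [0.4668, -0.2325, 0.1877]
eef_rot: [0.52, -0.414, 0.676, 0.319]
wrist_force: [-0.4, 0.1, -1.0]
opening: 0.27
grasp_force: 59.1
```

```bash
python3 - <<'E'
from plan import *
o=log(); M=say(o); G=o['eef_pos']+.054*M[:,2]; L=G+.064*M[:,0]; x=M[:,0]
print('lens',L,'hit-port',(L+x*(PORT[2]-L[2])/x[2]-PORT).round(4),'tilt',np.degrees(np.arccos(-x[2])))
ims=[]
for n,(u,v) in dict(top=(360,150),scene=(330,50)).items():
    im,o=snap(n,n+'6.png'); print(n,'lens',proj(n,L,o).round(1),'port',proj(n,PORT,o).round(1))
    ims.append(cv2.resize(im[v:v+130,u:u+130,::-1],None,fx=3,fy=3))
cv2.imwrite('pics/m6.png',np.hstack(ims))
E
```

```text
12.65 q [-1.1    0.612  1.735  0.932  1.799  2.206] p [ 0.4668 -0.2325  0.1877] 
 [[-0.116 -0.891  0.439]
 [-0.229  0.454  0.861]
 [-0.967  0.    -0.257]] F [-0.4  0.1 -1. ] op 0.27 g 59.1
lens [ 0.48305333 -0.20061142  0.1119834 ] hit-port [-0.0001 -0.0008  0.    ] tilt 14.864837445478923
top lens [425.5 230.5] port [424.9 232.1]
scene lens [403.4 147.7] port [403.7 155.4]
```

View pics/m6.png

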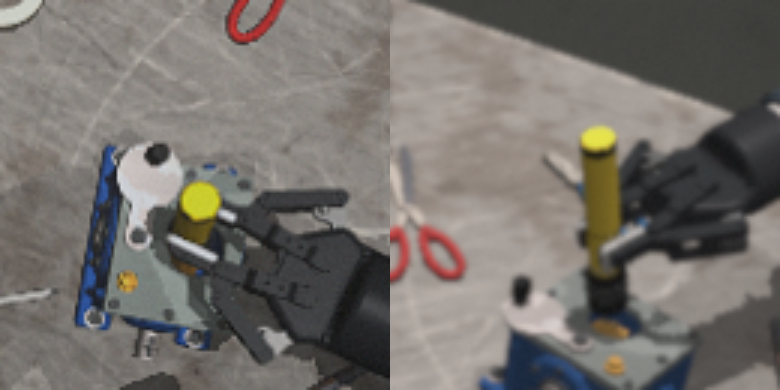

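The lens is 26 mm above the port, tilted 15° and aimed within about 1 mm of the centre. Nothing is touching and the grip is firm, so I'm handing in.

```bash
python3 -c "
from h import *
print(ctrl.hand_in())"
```

```text
the job is handed in; nothing more can be done
None
```

The job is handed in: the cover is swung clear of the port, and the gripper is holding the torch lens-down about 26 mm above it, tilted 15° and by my measurement aimed within about 1 mm of the port's centre, without touching the gearbox.

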